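Seat the notched plane iron on the pin of the honing holder

TASK

Take the bright plane iron that has the notch from its wooden rest, lay it flat on the green bed of the honing holder with the notch astride the brass pin, and slide it along the bed until the floor of the notch presses snugly, but gently, against the pin, which is easily bent. Let go and swing the red hold-down bar square across the iron to its stop. Leave everything else on the bench, the dark iron without a notch included, where it is.

Things in the scene. Friction and masses are not known exactly. Their poses are not given: they have to be found in the camera images.
- iron: bright steel plane iron with a notch, 150 x 50 x 5 mm, 0.2 to 0.35 kg. Origin on the centre line of its underside; x along it to the notched end, z up. Cutting edge at x = -65 mm, prong ends at +85 mm. It lies flat on a wooden rest 130 x 30 mm, 32 mm high; its long edges stand free by 10 mm: grip it across its 50 mm width from above, at the origin or nearer the cutting edge.
- notch_floor (a point): middle of the flat floor of the notch, on the iron's underside, 65 mm ahead (+x) of the iron's origin; axes as the iron's. The notch is open at the iron's end: parallel and 11 mm wide for 12 mm from its floor, then flaring to 20 mm at the mouth, 20 mm from the floor.
- holder: honing holder, fixed to the bench. Origin at bench height under the middle of the pin's slot; x along the bed, away from the robot's end; z up. The green bed is 32 mm wide, from x = -101 to +31 mm, its top 40 mm above the bench, on an aluminium foot 44 mm wide, 12 mm high. An iron overhangs the bed by 9 mm on each side, which leaves room for fingers.
- bed (a point): top of the bed at the middle of the slot (holder x = 0, y = 0, 40 mm up; holder's axes). A rigid brass pin, 8 mm thick, 6 mm high, stands on the bed's centre line, set anywhere from 18 mm before to 18 mm beyond this point along x. Its place is NOT measured: feel or see it. It bends above 15 N; a snug push is 4 to 8 N. The iron drags on the bed with up to 0.9 of the load on it.
- pivot (a point): top of the pivot post of the bar (20 mm thick, 46 mm high), beside the bed at holder x = -18, y = +50 mm; holder's axes
- bar (a joint): angle (rad) of the red hold-down bar about the upright pivot. 0: it points along the holder's +x; grows clockwise seen from above; 1.57: square across the bed, over the iron; stop at 1.6. Starts clear of the bed, -0.35 to 0.1, and stays where it is left (friction about 1 N at the knob). 16 mm wide, underside 47 mm and top 55 mm above the bench: it passes 2 mm over a seated iron.
- bar_knob (a point): upright black round knob on the bar, 16 mm thick, 80 mm from the pivot axis, standing from 55 to 85 mm above the bench. This point lies on its axis, 73 mm above the bench. Pinch it from above or push it from the side.
- plain_iron: the dark iron without a notch, same size, on a like wooden rest; the two rests may have changed places. Leave it. Origin as for the iron.
- glue: blue glue bottle, 64 mm thick, 170 mm high, origin at its base; leave it
- block_a: bevelled pine block, 90 x 45 x 49 mm, origin at its underside; leave it
- block_b: bevelled pine block, 90 x 45 x 49 mm, origin at its underside; leave it
- brush: bench brush lying on the table; leave it
- oil: red oil can, 56 mm thick, 70 mm high, origin at its base; leave it
Things that resemble listed ones, but are neither listed nor needed, are in the scene too. What is shaped like the iron but blue is not meant.

How it is judged:
By the outcome, as a careful person would: the job done as asked, in the order asked, and still so for the second after the job is handed in, with the robot touching nothing.
It also fails if it takes over 70 s, if anything falls off the work surface, if the arm or the gripper's body presses on something with over 40 N, if the wrist force passes 120 N, or if a joint passes its speed limit or range.

ROBOT

A 6-joint arm with a two-finger parallel gripper is mounted at the origin on the work surface. World frame = base frame: x ahead of the robot, y to its left, z up, the work surface at z = 0. Lengths are in m, angles in rad, forces in N, time in s.
With the tool pointing down it reaches from about 0.275 to 0.875 m from the base axis. Payload 12.5 kg.
Tool frame: the origin (TCP) lies at the very end of the fingers, on their centre line; the grasp point (between the pads) lies 19 mm behind it; z points along the fingers, y is the line along which they close (so a half turn about z gives the same grasp; the last joint's range is limited). The gripper opens to 85 mm and grips with 20 to 120 N. Pads are 22 mm wide; open, the fingers measure 114 mm over their backs; the gripper's body (76 mm by 85 mm) begins 54 mm behind the grasp point. The pads swing forward as they close: fully open they stand 13 mm farther back than shut.
Start: joints at [1.106, 0.351, 1.652, -0, 1.139, -0.085], TCP at [0.204, 0.511, 0.231] pointing down, gripper open.
Joint ranges: [-2.75, 2.75], [-0.79, 2.1], [0.01, 2.65], [-1.57, 4.71], [0.07, 3.14], [-2.87, 2.87]. Speed limits (rad/s): [2.22, 2.22, 2.79, 3.14, 3.14, 3.14].

INTERFACE

Orientations are given as a 3x3 rotation matrix whose columns are the frame's x, y, z axes.
In Python, from bench import manip gives the robot as it stands. Calls block until the motion is done:
- manip.move_ptp(position, orientation): joint-space move of the TCP to a pose.
- manip.move_l(position, attitude=None, max_speed=0.15): straight line of the TCP; attitude=None keeps the orientation; max_speed is the mean speed in m/s.
- manip.move_j(angles): joint-space move.
- manip.set_gripper(opening, effort=None): opening from 0.0 (shut) to 1.0 (fully open); effort is the grip in N (None keeps the last); returns when the fingers have stopped.
- manip.dwell(seconds).
- manip.inverse_kinematics(position, orientation): joint angles nearest the present ones, or None.
- manip.grab_frame(name): name is "scene" or "top" or "wrist"; returns (picture, depth): 400x640x3 uint8, red, green, blue; 400x640 float32, m along the optical axis (not along the pixel's ray), 0 where there is no reading.
- manip.get_calibration(name): a dict with "camera_matrix" (3x3 intrinsics, pixels), "R" (3x3) and "t" (3): a world point X has camera coordinates R X + t. Camera axes: x right, y down, z forward; pixel columns grow to the right and rows downward; lengths in m; the calibration is good to about 2 mm. A picture is of the moment at which its call begins: read the wrist's pose just before it. get_calibration takes no time and is no camera call; for the wrist camera it gives the pose at the moment of the call.
A pose or a line that the arm cannot do raises manip.Unreachable and nothing moves.
- manip.sign_off(): hands the job in; it is judged then, once.
Trained networks look in the newest picture that a camera, given by its name, has taken for a name from the list of things; names that differ only in an ending like _2 or _b are one class to them, and where a whole thing is asked for, a point or a joint stands for the part that bears it (a point fixed in the world has none). Each returns a list of dicts, best first, with "confidence" (0 to 1); they miss things now and then, are a little off and sometimes report something else, mostly with a low value. They report only what shows in the picture. A call takes as long as a camera call. They do not tell look-alikes from the thing itself.
- manip.look_for(camera, name): "at" ([x, y, z] in m, in world coordinates, good to about 4 mm: the middle of the surface that is visible of it).
Readings, each from a call of its own:
- manip.current_time(): time.
- manip.current_qpos(): joint angles.
- manip.current_joint_vel(): joint speeds.
- manip.current_joint_torque(): joint torques, N m.
- manip.current_ee_pos(): TCP position.
- manip.current_tcp_rot(): TCP orientation.
- manip.current_force(): force on the tool from outside, world axes, zero at the start.
- manip.current_ft_torque(): the same for the moment, N m.
- manip.current_grip_width(): opening from 0.0 (shut) to 1.0 (fully open).
- manip.current_grip_force(): force on a finger pad.
Only numpy, scipy, OpenCV 4.12 (cv2) and the standard library are available. Lean on these libraries where they do the work, as an engineer would, in place of code of your own. Each camera call takes 0.05 s, during which the arm holds its last target. There are 200 camera calls.

## Working session

There is one attempt and no reset: what is moved stays moved. The work goes in short steps, each a Python script; the robot and the scene stay as the last script left them, time stands still between calls to the robot, and variables do not carry over. Pictures are saved under pics/ and viewed, at most 10 in all, crops included, and the job is handed in when it is done.

```bash
mkdir -p pics; ls
cat > h.py <<'E'
import numpy as np, cv2
from bench import manip as m
def px2w(cam,u,v,depth,c=None):
    c=c or m.get_calibration(cam);K=np.array(c["camera_matrix"]);R=np.array(c["R"]);t=np.array(c["t"])
    z=depth[int(v),int(u)];p=np.linalg.inv(K)@[u,v,1]*z
    return R.T@(p-t)
def cloud(cam,depth,c=None):
    c=c or m.get_calibration(cam);K=np.array(c["camera_matrix"]);R=np.array(c["R"]);t=np.array(c["t"])
    v,u=np.mgrid[:depth.shape[0],:depth.shape[1]]
    p=np.stack([(u-K[0,2])/K[0,0]*depth,(v-K[1,2])/K[1,1]*depth,depth],-1)
    return (p-t)@R
def down(yaw):
    # tool z down, tool y along direction yaw
    y=np.array([np.cos(yaw),np.sin(yaw),0]);z=np.array([0,0,-1.]);return np.stack([np.cross(y,z),y,z],1)
E
python3 - <<'E'
from h import *
np.set_printoptions(precision=3,suppress=True)
for c in("top","scene"):
    im,d=m.grab_frame(c);cv2.imwrite(f"pics/{c}0.png",im[...,::-1]);np.savez(f"{c}0.npz",im=im,d=d)
    k=m.get_calibration(c);print(c,k["camera_matrix"][0],-np.array(k["R"]).T@k["t"])
    for n in("iron","plain_iron","holder","bar_knob","pivot"):
        print(n,[(np.round(r["at"],3),round(r["confidence"],2)) for r in m.look_for(c,n)])
print(m.current_time(),m.current_tcp_rot(),m.current_grip_width())
E
```

```text
pics
top [397.398   0.    318.008] [ 0.339 -0.015  1.359]
iron [(array([0.672, 0.23 , 0.008]), 0.94), (array([0.304, 0.161, 0.004]), 0.9), (array([0.493, 0.09 , 0.037]), 0.82), (array([ 0.389, -0.055,  0.007]), 0.69), (array([ 0.582, -0.165,  0.038]), 0.67)]
plain_iron [(array([0.498, 0.249, 0.037]), 0.7)]
holder [(array([ 0.58 , -0.167,  0.042]), 0.69)]
bar_knob [(array([ 0.575, -0.16 ,  0.041]), 0.57), (array([ 0.625, -0.116,  0.053]), 0.56)]
pivot [(array([ 0.577, -0.161,  0.036]), 0.6), (array([ 0.623, -0.113,  0.054]), 0.2)]
scene [372.512   0.    308.996] [1.292 0.66  0.854]
iron [(array([0.508, 0.089, 0.038]), 0.98), (array([0.674, 0.24 , 0.008]), 0.88)]
plain_iron [(array([0.508, 0.25 , 0.042]), 0.56), (array([ 0.814, -0.011,  0.033]), 0.3)]
holder [(array([ 0.594, -0.167,  0.04 ]), 0.75)]
bar_knob [(array([ 0.635, -0.109,  0.058]), 0.62), (array([ 0.813, -0.01 ,  0.033]), 0.16)]
pivot [(array([ 0.597, -0.161,  0.042]), 0.92)]
0.6 [[-0.929  0.371 -0.   ]
 [ 0.371  0.929  0.   ]
 [ 0.     0.    -1.   ]] 1.0017394815209588
```

View pics/top0.png

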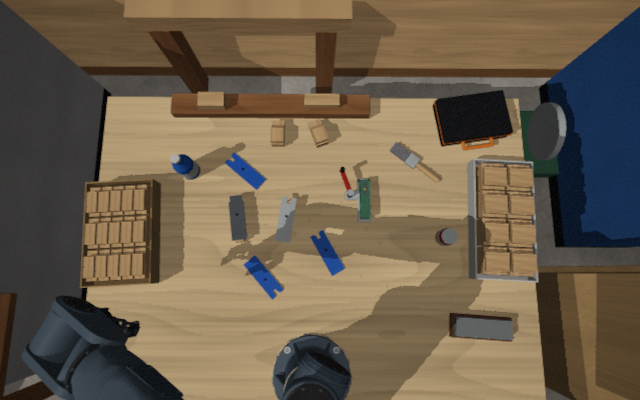

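The top view shows the bright iron at (286,219), the dark one at (238,218), blue decoys at (245,170), (264,277) and (327,252), the holder at (364,198) and the red bar and knob at (345,180). The bright grey iron on a rest (z≈0.037) fits the description, so I'll confirm it in an enlarged crop.

Run:
```python
from h import *
np.set_printoptions(precision=4,suppress=True)
f=np.load("top0.npz");im,d=f["im"],f["d"]
cr=im[155:255,220:380];cv2.imwrite("pics/crop.png",cv2.resize(cr,None,fx=5,fy=5,interpolation=cv2.INTER_CUBIC)[...,::-1])
P=cloud("top",d);hsv=cv2.cvtColor(im,cv2.COLOR_RGB2HSV)
def box(name,mask):
    p=P[mask];r=cv2.minAreaRect((p[:,:2]*1000).astype(np.float32));print(name,len(p),p.mean(0),r,np.median(p[:,2]));
u=np.zeros(d.shape,bool)
a=u.copy();a[190:250,268:305]=1;box("iron",a&(P[...,2]>.026)&(P[...,2]<.06))
a=u.copy();a[190:245,225:252]=1;box("plain",a&(P[...,2]>.026)&(P[...,2]<.06))
a=u.copy();a[175:225,354:375]=1;g=a&(hsv[...,0]>50)&(hsv[...,0]<95)&(hsv[...,1]>80);box("bed",g&(P[...,2]>.03)&(P[...,2]<.05))
a=u.copy();a[160:200,335:358]=1;r=a&((hsv[...,0]<8)|(hsv[...,0]>172))&(hsv[...,1]>120);box("bar",r)
```

```text
iron 660 [0.4942 0.0869 0.0357] ((496.337646484375, 86.78894805908203), (50.02314376831055, 150.06060791015625), 81.4726791381836) 0.035766794979805366
plain 676 [0.498  0.2483 0.0356] ((499.6396179199219, 248.51800537109375), (155.40374755859375, 50.62596893310547), 7.855938911437988) 0.035574702676212364
bed 279 [ 0.5608 -0.1771  0.0388] ((568.262451171875, -177.48739624023438), (128.8952178955078, 28.838035583496094), 0.44060018658638) 0.03906068552233828
bar 80 [ 0.6272 -0.1116  0.0547] ((630.1829833984375, -111.13396453857422), (70.23107147216797, 12.793481826782227), 20.490514755249023) 0.0544127851454696
```

View pics/crop.png

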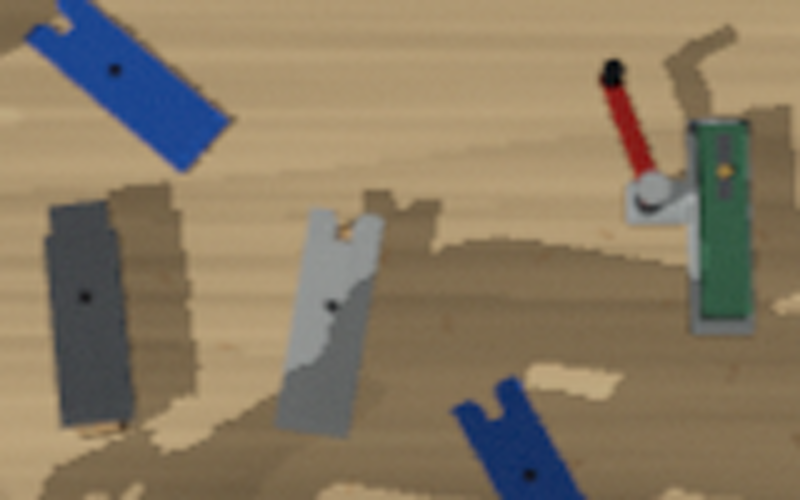

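The bright iron at crop (330,320) has the notch at its upper (+x) end, at crop (350,228). The dark iron at (90,310) has none, and the others are blue. The pin is at crop (725,172) and the bar points up-left at about -0.35 rad. Next I go above both places for a close look.

Run:
```python
from h import *
np.set_printoptions(precision=4,suppress=True)
def look(n):
    m.dwell(0.3);k=m.get_calibration("wrist");im,d=m.grab_frame("wrist")
    cv2.imwrite(f"pics/{n}.png",im[...,::-1]);np.savez(n+".npz",im=im,d=d,K=k["camera_matrix"],R=k["R"],t=k["t"])
    print(n,m.current_time(),m.current_ee_pos(),-np.array(k["R"]).T@k["t"],m.current_qpos(),m.current_force())
m.move_ptp([.58,-.175,.25],down(np.pi/2));look("wh")
m.move_ptp([.4865,.088,.2],down(np.pi/2-np.radians(8.5)));look("wi")
a=cv2.imread("pics/wh.png");b=cv2.imread("pics/wi.png");cv2.imwrite("pics/both.png",cv2.resize(np.vstack([a,b]),(480,600),interpolation=cv2.INTER_AREA))
```

```text
wh 3.7083 [ 0.58   -0.1748  0.25  ] [ 0.5149 -0.1761  0.3925] [-0.3695  0.4353  1.4788 -0.      1.2276 -1.9406] [-0.0606  0.0365 -0.0657]
wi 5.15 [0.4867 0.0876 0.2   ] [0.4224 0.096  0.3425] [ 0.0839  0.2882  1.8255 -0.      1.0279 -1.3379] [-0.6792 -0.1567  0.0588]
```

View pics/wh.png

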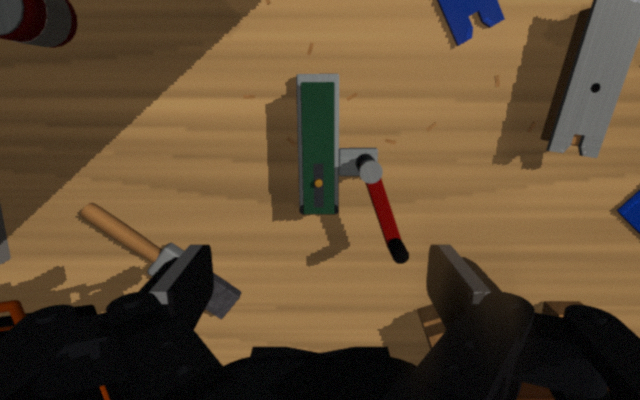

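View pics/wi.png

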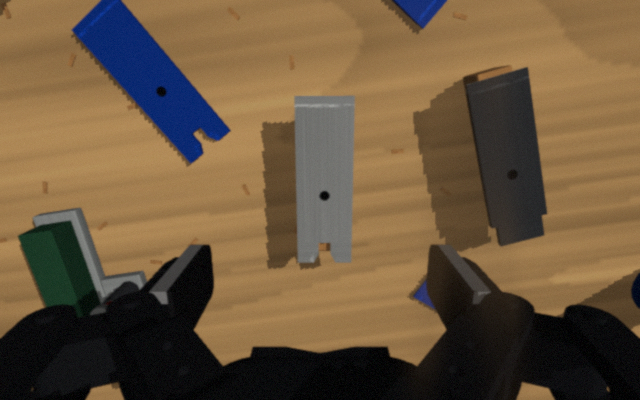

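wh.png shows the bed at (303–335, 80–213), the pin at (319,184) in its slot, the pivot at (368,165) and the knob at (398,250). wi.png shows the bright iron at (325,180) with its notch at (325,247), nearly aligned with the gripper. Next I measure these.

Run:
```python
from h import *
np.set_printoptions(precision=4,suppress=True)
def onplane(k,u,v,z):
    r=k["R"].T@np.linalg.inv(k["K"])@[u,v,1];c=-k["R"].T@k["t"];return c+r*(z-c[2])/r[2]
def rect(k,mask,z):
    cs,_=cv2.findContours(mask.astype(np.uint8),0,1);c=max(cs,key=cv2.contourArea)[:,0]
    p=np.array([onplane(k,u,v,z)[:2]*1000 for u,v in c],np.float32);return cv2.minAreaRect(p)
def load(n):
    f=np.load(n+".npz");k={x:f[x] for x in("K","R","t")};return f["im"],f["d"],k,cloud("w",f["d"],dict(camera_matrix=k["K"],R=k["R"],t=k["t"])),cv2.cvtColor(f["im"],cv2.COLOR_RGB2HSV)
im,d,k,P,h=load("wh")
a=np.zeros(d.shape,bool);a[60:230,290:345]=1
g=a&(h[...,0]>50)&(h[...,0]<95)&(h[...,1]>70)
print("bed z",np.median(P[...,2][g]),rect(k,cv2.morphologyEx(g.astype(np.uint8),3,np.ones((9,9))),.040))
pin=a&(h[...,0]>12)&(h[...,0]<32)&(h[...,1]>110);pin[:150]=0
pin&=(np.hypot(*(np.mgrid[:400,:640]-np.array([184,319])[:,None,None]))<9)
v,u=np.nonzero(pin);print("pin",len(u),u.mean(),v.mean(),onplane(k,u.mean(),v.mean(),.045),np.ptp(u),np.ptp(v),P[pin].mean(0))
kb=np.zeros_like(a);kb[230:270,380:415]=1;q=P[kb&(P[...,2]>.075)];print("knob",q.mean(0),len(q))
pv=np.zeros_like(a);pv[145:185,350:385]=1;s=pv&(P[...,2]>.04)&(h[...,1]<70);print("pivot",P[s].mean(0),P[s].max(0))
rd=((h[...,0]<8)|(h[...,0]>172))&(h[...,1]>120);rd[:,:350]=0;rd[:,420:]=0;rd[:150]=0;rd[280:]=0;print("bar",rect(k,rd,.055))
im,d,k,P,h=load("wi")
a=np.zeros(d.shape,bool);a[85:275,285:365]=1
s=a&(P[...,2]>.027);print("iron z",np.median(P[...,2][s]),rect(k,s,.037))
```

```text
bed z 0.03991185294537958 ((569.7368774414062, -176.92193603515625), (130.26939392089844, 33.19366455078125), 0.2702738344669342)
pin 68 318.0 182.7058823529412 [ 0.6012 -0.1776  0.045 ] 8 9 [ 0.6013 -0.1776  0.0443]
knob [ 0.6574 -0.1028  0.09  ] 287
pivot [ 0.5848 -0.129   0.0631] [ 0.5967 -0.1174  0.3925]
bar ((629.2308349609375, -112.053466796875), (68.09329986572266, 15.098390579223633), 19.890642166137695)
iron z 0.03690834488020206 ((498.8351745605469, 88.30406188964844), (50.18560791015625, 151.04638671875), 81.61349487304688)
```

Measurements are consistent: iron 151×50 mm at z 36.9 mm, bed 130×33 mm at z 40 mm, pin at (0.602, -0.177), bar at -0.35 rad. I grasp now.

Run:
```python
from h import *
np.set_printoptions(precision=4,suppress=True)
yi=np.pi/2-np.radians(8.39);R=down(yi)
m.move_l([.4889,.0898,.08],R);m.move_l([.4889,.0898,.013],max_speed=.08)
print(m.current_force());m.set_gripper(.2,50);m.dwell(.2)
print(m.current_grip_width(),m.current_grip_force(),m.current_force(),m.current_ee_pos(),m.current_time())
p=m.current_ee_pos()
m.move_l([p[0],p[1],.11],max_speed=.1);m.dwell(.3)
print(m.current_grip_width(),m.current_grip_force(),m.current_force(),m.current_ee_pos())
H=down(np.pi/2+np.radians(.27))
m.move_ptp([.515,-.177,.11],H);m.dwell(.3)
print(m.current_force(),m.current_ee_pos(),m.current_time())
k=m.get_calibration("wrist");im,d=m.grab_frame("wrist");cv2.imwrite("pics/w2.png",im[...,::-1]);np.savez("w2.npz",im=im,d=d,K=k["camera_matrix"],R=k["R"],t=k["t"])
```

```text
[-1.0474 -0.6225  0.9538]
0.5737190534760999 50.36332726478577 [-2.2406 -0.8127  6.9711] [0.4891 0.0898 0.0136] 7.7167
0.5696181672486266 51.939332485198975 [-0.0357 -0.5673 -2.204 ] [0.489  0.0898 0.1097]
[-0.3506  0.646  -1.7294] [ 0.5152 -0.1763  0.11  ] 10.475
```

View pics/w2.png

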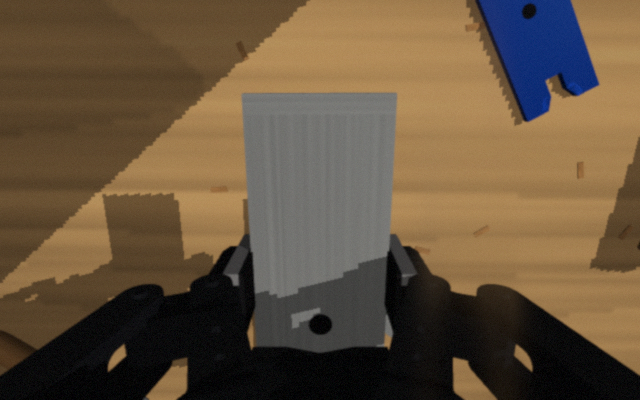

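The iron hangs straight in the grip, its cutting edge at row 95 from column 243 to 397. I check its tilt, its height and the cutting edge's position from depth.

Run:
```python
from h import *
np.set_printoptions(precision=4,suppress=True)
f=np.load("w2.npz");P=cloud("w",f["d"],dict(camera_matrix=f["K"],R=f["R"],t=f["t"]))
q=P[130:250,262:380].reshape(-1,3);A=np.c_[q[:,:2]-[.515,-.1763],np.ones(len(q))];print("plane (slope x,y,z at tcp)",np.linalg.lstsq(A,q[:,2],rcond=None)[0])
for v in range(88,112,3): print(v,P[v,320])
e=P[92:96,250:390];s=P[120:220:20]
a=np.zeros(f["d"].shape,bool);a[80:240,220:420]=1;a&=P[...,2]>.1
for v in (120,160,200,230):
    u=np.nonzero(a[v])[0];print(v,P[v,u[0]+1],P[v,u[-1]-1])
```

```text
plane (slope x,y,z at tcp) [-0.0917 -0.0167  0.131 ]
88 [ 0.4465 -0.1776 -0.0011]
91 [ 0.4485 -0.1776 -0.0007]
94 [ 0.4502 -0.1778  0.1341]
97 [ 0.4512 -0.1778  0.1331]
100 [ 0.4521 -0.1777  0.1341]
103 [ 0.453  -0.1777  0.1336]
106 [ 0.454  -0.1777  0.1342]
109 [ 0.4549 -0.1777  0.1337]
120 [ 0.4586 -0.2026  0.1336] [ 0.4583 -0.1535  0.1333]
160 [ 0.4717 -0.2024  0.1341] [ 0.4958 -0.1092 -0.0009]
200 [ 0.4857 -0.2021  0.134 ] [ 0.4857 -0.1532  0.1334]
230 [ 0.55   -0.251  -0.0005] [ 0.4969 -0.1533  0.1333]
```

The iron is flat (top 0.1337 at both ends), its underside is 18.7 mm above the TCP, and its edge is 65 mm back. It lines up with the pin in the same camera's frame at TCP y≈-0.176. I lower it until I feel the bed.

```bash
cat >> h.py <<'E'
def F(n=8):
    a=[]
    for _ in range(n): m.dwell(.02);a.append(m.current_force())
    return np.mean(a,0)
E
python3 - <<'E'
from h import *
np.set_printoptions(precision=4,suppress=True)
x,y=.5195,-.1768
m.move_l([x,y,.05],max_speed=.08);m.move_l([x,y,.0245],max_speed=.04);m.dwell(.2)
f0=F();print(f0,m.current_ee_pos(),m.current_time())
z=.0245
while z>.0195:
    z-=.0005;m.move_l([x,y,z],max_speed=.02);m.dwell(.05);f=F(4)-f0
    print(round(z,4),f,m.current_ee_pos())
    if f[2]>2.0 or np.hypot(f[0],f[1])>3: break
print(m.current_time(),m.current_grip_width(),m.current_grip_force())
E
```

```text
[-0.2143  0.1401 -2.7856] [ 0.5195 -0.1768  0.0246] 12.5417
0.024 [ 0.0815 -0.0792 -0.0084] [ 0.5195 -0.1768  0.024 ]
0.0235 [0.2082 0.1042 0.1423] [ 0.5195 -0.1768  0.0235]
0.023 [0.7619 0.006  0.2146] [ 0.5195 -0.1768  0.023 ]
0.0225 [0.1358 0.1042 0.5793] [ 0.5195 -0.1768  0.0225]
0.022 [0.5757 0.1218 0.3165] [ 0.5195 -0.1768  0.022 ]
0.0215 [-1.3841  0.0564  5.3889] [ 0.5196 -0.1768  0.0217]
14.7417 0.5695432770040227 52.354270219802856
```

Contact came at 21.7 mm as predicted. I unload slightly, then slide with force watching.

Run:
```python
from h import *
np.set_printoptions(precision=3,suppress=True)
y,z=-.1764,.0218
x=.5195;m.move_l([x,y,z],max_speed=.02);m.dwell(.1);print(F(5))
base=None
while x<.543:
    x+=.001 if x<.5285 else .0003
    m.move_l([x,y,z],max_speed=.02);m.dwell(.05);f=F(4)
    if x<.5285 : base=f if base is None else .6*base+.4*f
    g=f-base;print(round(x,4),f,m.current_ee_pos()[:2])
    if g[0]<-3.5 or abs(g[1])>4: break
print(m.current_time(),base,m.current_ee_pos())
```

```text
[ 0.15   0.081 -1.843]
0.5205 [-0.074  0.21  -2.221] [ 0.521 -0.176]
0.5215 [ 0.257  0.145 -2.498] [ 0.522 -0.176]
0.5225 [-0.239 -0.201 -2.14 ] [ 0.523 -0.176]
0.5235 [ 0.284  0.375 -2.8  ] [ 0.524 -0.176]
0.5245 [-0.119  0.081 -2.766] [ 0.525 -0.176]
0.5255 [ 0.086 -0.151 -2.444] [ 0.526 -0.176]
0.5265 [ 0.348 -0.26  -2.104] [ 0.527 -0.176]
0.5275 [ 0.288  0.128 -2.561] [ 0.528 -0.176]
0.5285 [ 0.127  0.193 -2.878] [ 0.529 -0.176]
0.5288 [-0.115  0.177 -2.626] [ 0.529 -0.176]
0.5291 [ 0.057  0.243 -2.225] [ 0.529 -0.176]
0.5294 [ 0.029  0.419 -2.172] [ 0.529 -0.176]
0.5297 [-0.097 -0.224 -2.146] [ 0.53  -0.176]
0.53 [ 0.03   0.217 -2.363] [ 0.53  -0.176]
0.5303 [ 0.306  0.051 -2.391] [ 0.53  -0.176]
0.5306 [ 0.091 -0.207 -2.277] [ 0.531 -0.176]
0.5309 [-0.297 -0.289 -1.885] [ 0.531 -0.176]
0.5312 [-0.065  0.215 -2.229] [ 0.531 -0.176]
0.5315 [ 0.362 -0.071 -2.342] [ 0.532 -0.176]
0.5318 [ 0.388 -0.22  -2.337] [ 0.532 -0.176]
0.5321 [ 0.18   0.167 -2.128] [ 0.532 -0.176]
0.5324 [-1.291 -0.026 -2.591] [ 0.532 -0.176]
0.5327 [-4.779 -0.409 -0.879] [ 0.532 -0.176]
23.6083 [ 0.211 -0.004 -2.441] [ 0.532 -0.176  0.022]
```

The floor met the pin at x=0.5325 with about 5 N and no side force. I lower it the last tenths so it lies on the bed, check the push and let go.

Run:
```python
from h import *
np.set_printoptions(precision=4,suppress=True)
x,y,z=.5327,-.1764,.0218
for z in(.0217,.0216,.0215):
    m.move_l([x,y,z],max_speed=.02);m.dwell(.05);f=F(6);print(z,f)
    if f[2]>-.5: break
while f[0]>-5.5 and x<.5335:
    x+=.0001;m.move_l([x,y,z],max_speed=.02);m.dwell(.05);f=F(6);print(x,f)
m.set_gripper(.72);m.dwell(.2);print("open",F(),m.current_grip_width(),m.current_time())
m.move_l([x,y,.12],max_speed=.1)
m.move_ptp([.56,-.1764,.25],down(np.pi/2));m.dwell(.3)
k=m.get_calibration("wrist");im,d=m.grab_frame("wrist");np.savez("w3.npz",im=im,d=d,K=k["camera_matrix"],R=k["R"],t=k["t"])
cv2.imwrite("pics/w3.png",cv2.resize(im[60:260,260:460],None,fx=3,fy=3,interpolation=cv2.INTER_CUBIC)[...,::-1])
P=cloud("w",d,k)
kb=P[(P[...,2]>.075)&(P[...,2]<.1)&(np.hypot(P[...,0]-.659,P[...,1]+.102)<.03)];print("knob",kb.mean(0),len(kb),m.current_time())
```

```text
0.0217 [-5.9226 -0.4912  0.6412]
open [-0.2222 -0.0315  0.0639] 0.7182861758603817 24.625
knob [ 0.661  -0.1079  0.0788] 15 26.7
```

View pics/w3.png

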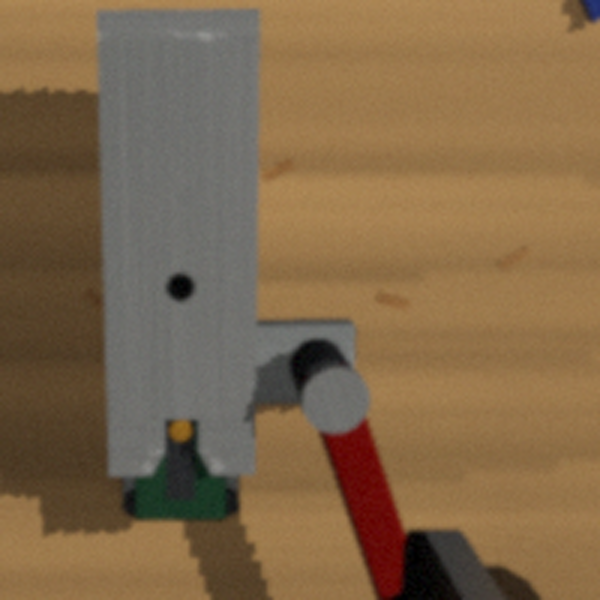

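The pin sits at (180,430), right against the notch floor, and the iron lies straight on the bed. Now the bar: pinch the knob along its tangent and follow the arc.

Run:
```python
from h import *
np.set_printoptions(precision=3,suppress=True)
pv=np.array([.5855,-.1262]);z=.061
def pose(th,z=z):  # th: bar angle, clockwise
    a=-th;return [*(pv+.08*np.array([np.cos(a),np.sin(a)])),z],down(a+np.pi/2)
p,R=pose(-.345,.15);m.move_ptp(p,R);m.move_l(pose(-.345)[0],max_speed=.1);m.dwell(.1);f0=F(4);print("down",f0)
m.set_gripper(.0,20);m.dwell(.1);print("pinch",m.current_grip_width(),m.current_grip_force(),F(4),m.current_time())
th=-.345
while th<1.66:
    th+=.2 if th<1.4 else .03
    p,R=pose(th);m.move_l(p,R,max_speed=.06)
    f=F(3)-f0;a=-th;ft=f@[np.sin(a),-np.cos(a),0]
    print(round(th,3),f,"tan",round(-ft,2),np.round(m.current_ee_pos(),4))
    if abs(ft)>12 or np.linalg.norm(f)>30 or (th>1.5 and abs(ft)>5): break
print(m.current_grip_width(),m.current_time())
```

```text
down [-0.101 -0.427  0.327]
pinch 0.1801866073756038 21.315781474113464 [-0.658  0.438  2.281] 29.2417
-0.145 [-0.491 -0.168  2.066] tan -0.1 [ 0.665 -0.115  0.061]
0.055 [ 0.641 -0.253  1.949] tan -0.22 [ 0.665 -0.13   0.061]
0.255 [ 2.672 -0.937  1.47 ] tan -0.23 [ 0.663 -0.146  0.061]
0.455 [ 3.049 -1.865  1.636] tan -0.33 [ 0.658 -0.161  0.061]
0.655 [ 3.737 -3.471  1.665] tan -0.48 [ 0.649 -0.175  0.061]
0.855 [ 3.661 -4.484  2.033] tan -0.18 [ 0.638 -0.186  0.061]
1.055 [ 2.908 -5.182  1.915] tan -0.03 [ 0.625 -0.196  0.061]
1.255 [ 2.445 -6.493  1.455] tan 0.31 [ 0.611 -0.202  0.061]
1.455 [ 0.788 -6.902  2.175] tan -0.01 [ 0.595 -0.206  0.061]
1.485 [ 1.435 -6.852  2.104] tan 0.84 [ 0.593 -0.206  0.061]
1.515 [ 0.64  -6.834  2.432] tan 0.26 [ 0.59  -0.206  0.061]
1.545 [ 0.954 -7.16   2.405] tan 0.77 [ 0.588 -0.206  0.061]
1.575 [ 0.597 -7.109  2.568] tan 0.63 [ 0.585 -0.206  0.061]
1.605 [ 6.737 -6.412 -1.032] tan 6.95 [ 0.584 -0.206  0.061]
0.1763950165297774 34.9417
```

The stop is felt (7 N). I let go, retreat and check.

Run:
```python
from h import *
np.set_printoptions(precision=4,suppress=True)
m.set_gripper(.6);m.dwell(.1);p=m.current_ee_pos();m.move_l([p[0],p[1],.15],max_speed=.1)
m.move_ptp([.54,-.1764,.26],down(np.pi/2));m.dwell(.3)
k=m.get_calibration("wrist");im,d=m.grab_frame("wrist")
cv2.imwrite("pics/w4.png",cv2.resize(im[60:260,220:420],None,fx=3,fy=3,interpolation=cv2.INTER_CUBIC)[...,::-1])
K,R,t=(np.array(k[x]) for x in("camera_matrix","R","t"));c=-R.T@t
h=cv2.cvtColor(im,cv2.COLOR_RGB2HSV);rd=((h[...,0]<8)|(h[...,0]>172))&(h[...,1]>120);rd[:60]=0;rd[260:]=0;rd[:,:220]=0;rd[:,420:]=0
v,u=np.nonzero(rd);r=np.c_[u,v,np.ones(len(u))]@np.linalg.inv(K).T@R;q=c+r*((.055-c[2])/r[:,2])[:,None]
print("bar",cv2.minAreaRect((q[:,:2]*1000).astype(np.float32)),len(q),m.current_time())
```

```text
bar ((607.9523315429688, -191.47421264648438), (174.21311950683594, 67.60332489013672), 88.13589477539062) 1054 38.2833
```

View pics/w4.png

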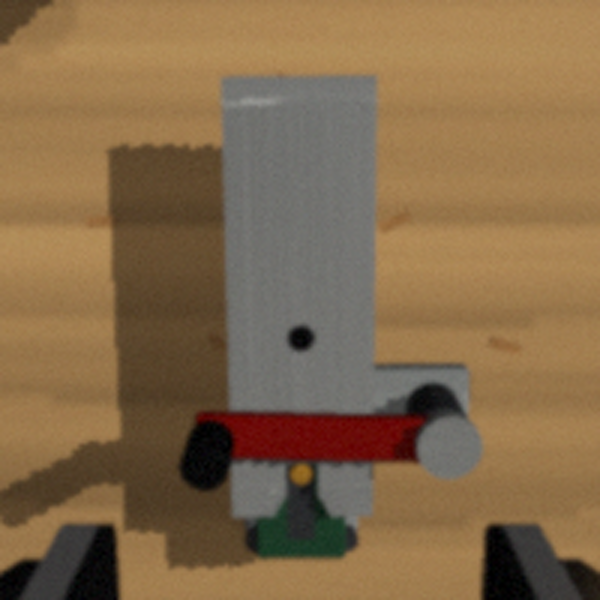

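The bar lies square across the iron at crop (310,437). The pin at (302,474) is still the same distance from the prong ends (43 px, 44 px before), so the iron has not moved.

```bash
python3 -c "
from h import *
print(m.sign_off(),m.current_time())"
```

```text
the job is handed in; nothing more can be done
the job is handed in; nothing more can be done
```

I laid the notched iron flat on the bed with its notch floor against the pin, pushed it snug at about 6 N, let go, swung the red bar square across to its stop, and handed the job in at about 38 s, without touching anything else on the bench.

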